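Start the mould stand's hold-down bolt

TASK

Get the optic mould's stand ready to be tightened: pull the orange dust cap straight up off the head of the stand's hold-down bolt and leave the cap on the bench top. Then start the bolt by hand so that it cannot cross its thread: turn it backward (anticlockwise from above) until it drops off the end of the thread, then one full turn forward (clockwise). Finish while still holding the bolt's head in the fingers, the bolt started; do not let go, and leave the mould and everything else where it is.

Things in the scene. Friction and masses are not known exactly. Their poses are not given: they have to be found in the camera images.
- mould_stand: dark cast-iron stand fixed to the bench: bed plate 115 x 250 x 12 mm (long side along its y), on two round bosses a flat foot plate, 34 to 44 mm high. Origin: centre of the bed plate's underside, z up. The hold-down bolt stands upright at its (0, +62 mm) in a brass bush of 21 mm radius, up to 52 mm high; the mould stands at its (0, -60 mm)
- cap: orange round plastic dust cap, 53 mm across, 29 mm high, closed on top, 30 g, pushed over the bolt's head and held by two spring balls that let go at about 8 to 12 N of steady upward pull. Origin: centre of its open underside, z up. Pulled, it first lifts the bolt to its stop (4 to 6 mm), then comes off and the bolt falls back
- bolt: steel bolt, 0.35 kg; round knurled head 40 mm across, 24 mm high, hexagon socket and a white paint mark on top; 28 mm shank, at least 20 mm of it free under the head. Origin: on its upright axis at the head's underside. Captive: it only turns about its axis and slides up and down. Two spring balls stand 3 mm out of the head's side, 1 to 9 mm above its underside, so grip its upper half
- bolt_lift (a joint): height of the bolt (m, up; at 0 its end is at the top of the boss's thread and the head's underside 88 mm above the bench; stop at +0.003). Right-hand thread, 6 mm a turn, 2 mm play. At first its end rests on the first turn; turned backward it climbs to the thread's end and drops 6 mm once free to fall (a tight grip holds it up until let go or lowered). Then turned forward it sinks 6 mm a turn
- bolt_turn (a joint): how far the bolt is turned (rad), growing clockwise seen from above (forward, tightening), counted on over several turns; only differences mean anything. The drop lies between 0.7 and 3.1 rad backward of the start. Light friction, 0.03 N m
- optic_mould: brass-coloured fluted cup mould, 80 mm across and 66 mm high, standing loose in the locating ring of the stand's foot plate; its rim is 110 mm above the bench. Origin: centre of its underside. Leave it alone
- beeswax: yellow block of beeswax, 50 x 75 x 32 mm, on the bench. Origin: centre of its underside. Leave it alone
- matchbox: red matchbox, 36 x 62 x 15 mm, on the bench. Origin: centre of its underside. Leave it alone
- wood_billet: brown wooden billet, 55 x 130 x 22 mm, on the bench. Origin: centre of its underside. Leave it alone
Mind the look-alikes: they are no part of the job. There is more than one size of the cap; the one meant has the size given above.

How it is judged (in metres and radians):
On the way, in this order (a step that is already met when the one before it is completed fails the run):
1. the cap is off the bolt's head (distance between cap and bolt above 0.06 m), for 0.1 s.
2. the bolt has been turned backward and has dropped off the end of the thread (value of joint bolt_turn below 0.3 rad and value of joint bolt_lift below -0.003 m), for 0.1 s.
At the end, for the whole second after the job is handed in: the bolt is 0.75 to 1.2 turn forward of the place where it dropped, 8.5 to 15.5 mm below the top of the thread (started under the first thread), not turning, and gripped by the fingers with more than 2 N; the cap lies at rest on the bench, off the bolt and untouched (value of joint bolt_turn between 4.7 and 7.5 rad and value of joint bolt_lift between -0.0155 and -0.0085 m and velocity of joint bolt_turn between -0.1 and 0.1 rad/s and contact force between the fingers and bolt above 2 N and height (world z) of cap between -0.01 and 0.035 m and linear speed of cap below 0.03 m/s and horizontal distance between cap and bolt above 0.06 m and contact force between each of the arm, the fingers and cap below 0.1 N); the arm keeps its last pose, push and grip.
It fails at once if the optic mould is shifted more than 10 mm (distance of optic_mould from where it was at the start of the episode above 0.01 m).
It fails at once if the optic mould is tipped (angle between optic_mould's own z axis and vertical above 0.15 rad).
It fails at once if the beeswax is shifted more than 30 mm (distance of beeswax from where it was at the start of the episode above 0.03 m).
It fails at once if the matchbox is shifted more than 30 mm (distance of matchbox from where it was at the start of the episode above 0.03 m).
It fails at once if the wooden billet is shifted more than 30 mm (distance of wood_billet from where it was at the start of the episode above 0.03 m).
It also fails if it takes over 72 s, if anything falls off the work surface, if the arm or the gripper's body presses on something with over 40 N, if the wrist force passes 120 N, or if a joint passes its speed limit or range.

ROBOT

A 7-joint arm with a two-finger parallel gripper is mounted at the origin on a cart in front of the work surface, level with it; the furniture and walls round the work are solid. World frame = base frame: x ahead of the robot, y to its left, z up, the work surface at z = 0. Lengths are in mm, angles in rad, forces in N, time in s.
With the tool pointing down it reaches from about 425 to 1025 mm from the base axis. Payload 9.4 kg.
Tool frame: the origin (TCP) lies at the very end of the fingers, on their centre line; the grasp point (between the pads) lies 19 mm behind it; z points along the fingers, y is the line along which they close (so a half turn about z gives the same grasp; the last joint's range is limited). The gripper opens to 93 mm and grips with 3 to 60 N. Pads are 15 mm wide; open, the fingers measure 128 mm over their backs; the gripper's body (75 mm by 188 mm) begins 65 mm behind the grasp point.
Start: joints at [1.266, 0.599, -0.003, 1.599, 0.002, 0.943, -0.08], TCP at [163.72, -706.272, 218.618] pointing down, gripper open.
Joint ranges: [-2.57, 2.57], [-0.35, 1.97], [-1.29, 1.29], [0.11, 2.56], [-1.05, 4.19], [0.11, 1.86], [-2.63, 2.63]. Speed limits (rad/s): [2.22, 2.22, 3.01, 3.01, 3.14, 3.14, 3.14].

INTERFACE

Orientations are given as a rotation vector (axis times angle).
In Python, from rig import observe, get_image, calibration, finish_job gives the robot as it stands.
- The arm moves only by the tool carry_out, never from a script. Its argument "series" is text: rows parted by semicolons, each of 5 numbers parted by spaces: the shift along the tool's x, y, z in cm, then the turn about the tool's z in degrees, then the gripper command: -1 is shut, 1 is fully open, values between are in proportion. In form: dx dy dz roll jaw; .... A call has 1 to 10 rows; each row shifts and turns the commanded pose from where the row before left it, along the tool's axes as they then stand; what a row does not reach is not made up. A row lasts 1/10 s, in which the tool goes at most 50 mm and 8.59 degrees, less where a joint would pass 70% of its speed; a pose out of reach is approached as far as the arm can. A call is refused whole if a number of a shift passes 5 or a number of a turn 8.59, either way. A call with a gripper value outside its range is refused whole. The fingers move at their own pace and stop on an object; "squeeze" is the grip in N (left out, the last holds). Time passes only in rows, so rows that do not move let the fingers close. It gives the time, the measured TCP pose, the force, the opening and the grip force at its end, in the units of the state.
- observe(): the state, without advancing time (a new reading comes with each control period).
- get_image(name): name is "scene" or "top" or "wrist"; returns the picture (480x640x3 uint8, blue, green, red); there is no depth.
- calibration(name): a dict with "fx", "fy", "cx", "cy" (pixels), "distortion" ([k1, k2, p1, p2, k3] as OpenCV has them; the pictures are not rectified), "world_from_camera" (4x4, takes a point from camera to world coordinates). Camera axes: x right, y down, z forward; pixel columns grow to the right and rows downward; lengths in mm; the calibration is good to about 2 mm. A picture is of the moment at which its call begins: read the wrist's pose just before it. calibration takes no time and is no camera call; for the wrist camera it gives the pose at the moment of the call.
- finish_job(): hands the job in; it is judged then, once.
The state is a dict: "clock": time; "q": joint angles; "qvel": joint speeds; "joint_torque": joint torques, N m; "position": TCP position; "tcp_rot": TCP orientation; "contact_force": force on the tool from outside, world axes, zero at the start; "wrist_torque": the same for the moment, N m; "gripper_width": opening from 0.0 (shut) to 1.0 (fully open); "finger_force": force on a finger pad.
Only numpy, scipy, OpenCV 4.12 (cv2) and the standard library are available. Lean on these libraries where they do the work, as an engineer would, in place of code of your own. Each camera call takes 0.05 s, during which the arm holds its last target. There are 200 camera calls.

## Working session

There is one attempt and no reset: what is moved stays moved. The work goes in short steps, Python scripts to look and compute and a tool call to move; the robot and the scene stay as the last step left them, time stands still between calls to the robot, and variables do not carry over. Pictures are saved under pics/ and viewed, at most 10 in all, crops included, and the job is handed in when it is done.

Besides the shell and the picture viewer there is one more tool, called after "Emit:" by a JSON object that holds its "method" and its "body", one argument or row to a line. carry_out: Moves the arm, as the interface text tells. Its arguments: {"type":"object","properties":{"series":{"type":"string"},"squeeze":{"type":"number"}},"required":["series"]}

```bash
mkdir -p pics; ls; python3 - <<'E'
from rig import *
import cv2,numpy as np
s=observe();print({k:np.round(v,3).tolist() for k,v in s.items()})
for n in("scene","top"):
    cv2.imwrite(f"pics/{n}0.png",get_image(n))
    c=calibration(n);print(n,c["fx"],c["distortion"],np.round(c["world_from_camera"],2).tolist())
E
```

```text
pics
{'clock': 0.0, 'q': [1.266, 0.6, -0.003, 1.6, 0.002, 0.943, -0.08], 'qvel': [-0.002, 0.0, -0.0, -0.001, -0.0, 0.001, -0.001], 'joint_torque': [0.001, -76.507, 1.497, -25.236, -0.053, 0.017, 0.0], 'position': [163.586, -705.771, 217.75], 'tcp_rot': [-3.12, -0.357, 0.0], 'contact_force': [0.644, 0.205, 0.151], 'wrist_torque': [-0.039, 0.006, -0.017], 'finger_force': 0.0, 'gripper_width': 0.998}
scene 456.22560391047955 [0.00033554 0.         0.         0.         0.        ] [[-0.9, -0.27, 0.34, 273.19], [-0.43, 0.57, -0.7, 868.13], [-0.0, -0.78, -0.63, 608.3], [0.0, 0.0, 0.0, 1.0]]
top 456.70039585522534 [-0.01547887  0.          0.          0.          0.        ] [[-0.0, -0.99, 0.17, 380.77], [-1.0, 0.0, -0.01, 270.65], [0.01, -0.17, -0.98, 1061.97], [0.0, 0.0, 0.0, 1.0]]
```

View pics/scene0.png

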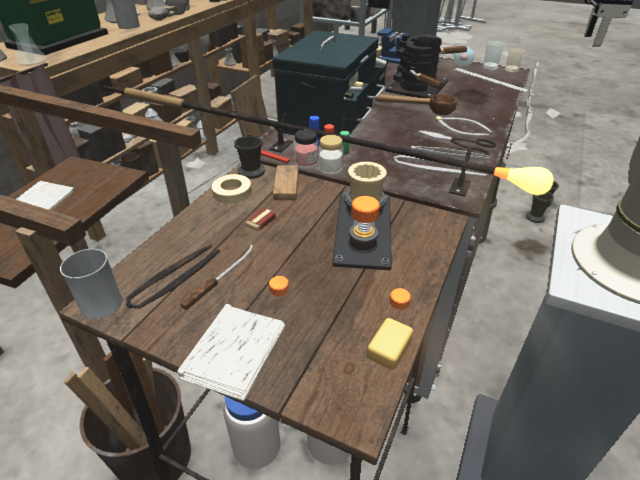

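View pics/top0.png

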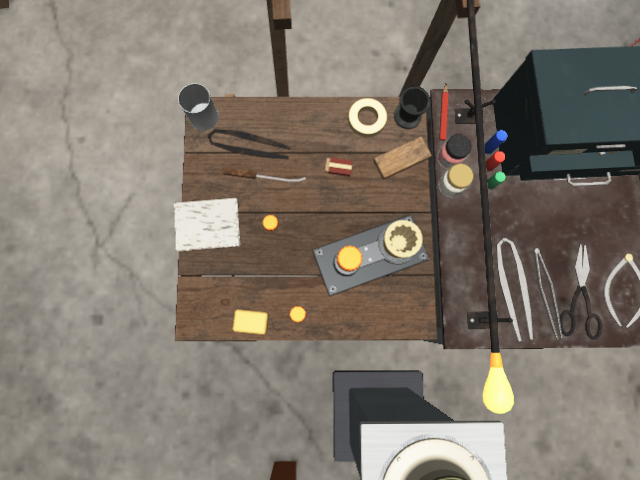

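The wanted cap could be taken for three orange round things (top view): on the stand's bolt (350,258), and loose ones on the bench at (270,222) and (297,314). In the scene view these are (365,208), (279,285) and (400,298). I choose the one on the bolt, with the mould at (403,240) beside it. A glass-blower's pipe lies between the arm and the bench, from (472,0) to (498,400) in the top view. I'll measure all of these.

```bash
cat > h.py <<'E'
import numpy as np, cv2
from rig import *
def ray(cal,uv):
    K=np.array([[cal["fx"],0,cal["cx"]],[0,cal["fy"],cal["cy"]],[0,0,1.]])
    p=cv2.undistortPoints(np.array([[uv]],float),K,np.array(cal["distortion"])).ravel()
    T=np.array(cal["world_from_camera"]);d=T[:3,:3]@[p[0],p[1],1];return T[:3,3],d/np.linalg.norm(d)
def plane(cal,uv,z):
    o,d=ray(cal,uv);return o+d*(z-o[2])/d[2]
def tri(c1,u1,c2,u2):
    o1,d1=ray(c1,u1);o2,d2=ray(c2,u2)
    t=np.linalg.lstsq(np.c_[d1,-d2],o2-o1,rcond=None)[0];a=o1+t[0]*d1;b=o2+t[1]*d2
    return (a+b)/2,np.linalg.norm(a-b)
def orange(im,amin=60):
    h=cv2.cvtColor(im,cv2.COLOR_BGR2HSV);m=cv2.inRange(h,(5,150,120),(20,255,255))
    cs,_=cv2.findContours(m,cv2.RETR_EXTERNAL,cv2.CHAIN_APPROX_NONE)
    return [c for c in cs if cv2.contourArea(c)>amin]
E
python3 - <<'E'
from h import *
np.set_printoptions(precision=1,suppress=True)
ct,cs=calibration("top"),calibration("scene")
it,i2=cv2.imread("pics/top0.png"),cv2.imread("pics/scene0.png")
for n,im in(("top",it),("scene",i2)):
    for c in orange(im):
        print(n,cv2.contourArea(c),np.array(cv2.minEnclosingCircle(c)[0]),"r",cv2.minEnclosingCircle(c)[1],cv2.boundingRect(c))
print("pipe end",tri(ct,(495,355),cs,(500,172)))
n1=np.cross(ray(ct,(478,100))[1],ray(ct,(491,300))[1]);n2=np.cross(ray(cs,(200,112))[1],ray(cs,(440,162))[1])
o1=ray(ct,(0,0))[0];o2=ray(cs,(0,0))[0]
d=np.cross(n1,n2);d/=np.linalg.norm(d)
p=np.linalg.lstsq(np.array([n1,n2]),np.array([n1@o1,n2@o2]),rcond=None)[0]
for x in(100,300,500,700,900):print("pipe",p+d*(x-p[0])/d[0])
print("blob",tri(ct,(500,395),cs,(535,180)))
print("handle end", tri(ct,(472,0),cs,(110,88)))
print("capx", tri(ct,(350,257),cs,(366,203)))
print("furnace top corner", tri(ct,(531,51),cs,(310,33)), "handle",tri(ct,(590,90),cs,(325,42)))
for u in((410,218),(427,257),(331,293),(314,252)):print("plate corner z12",plane(ct,u,12))
print("mould",plane(ct,(403,239),110)); print("boundaries",plane(ct,(180,340),0),plane(ct,(185,97),0),plane(ct,(440,340),0))
a=it[190:330,240:440];cv2.imwrite("pics/crop1.png",cv2.resize(a,None,fx=4,fy=4,interpolation=2))
E
```

```text
top 176.5 [269.7 222.2] r 7.916915416717529 (262, 215, 16, 16)
scene 324.5 [399.4 298.2] r 11.081413269042969 (390, 288, 21, 22)
scene 276.5 [278.5 285.1] r 10.477008819580078 (269, 276, 20, 20)
scene 526.5 [365.  208.4] r 14.665289878845215 (352, 196, 28, 26)
pipe end (array([ 296.9, -126.5,   61.9]), np.float64(6.9951870157255))
pipe [ 100.  -124.9   58.8]
pipe [ 300.  -127.2   55.7]
pipe [ 500.  -129.4   52.7]
pipe [ 700.  -131.7   49.6]
pipe [ 900.  -134.    46.6]
blob (array([ 217.1, -132.8,   57.8]), np.float64(0.22197672229403329))
handle end (array([1201.1,  -34.3,  130.3]), np.float64(232.93931575242624))
capx (array([505.7, 186.1, 109.8]), np.float64(2.156740284432122))
furnace top corner (array([ 815.4, -133.6,  317.6]), np.float64(68.79618518080235)) handle (array([ 811.7, -276.4,  248.1]), np.float64(6.952642010414807))
plate corner z12 [612.2  34.3  12. ]
plate corner z12 [519.3  -1.8  12. ]
plate corner z12 [436.8 222.5  12. ]
plate corner z12 [531.6 261.1  12. ]
mould [545.   73.1 110. ]
boundaries [332.4 565.6   0. ] [924.1 581.4   0. ] [329.7 -26.1   0. ]
```

View pics/crop1.png

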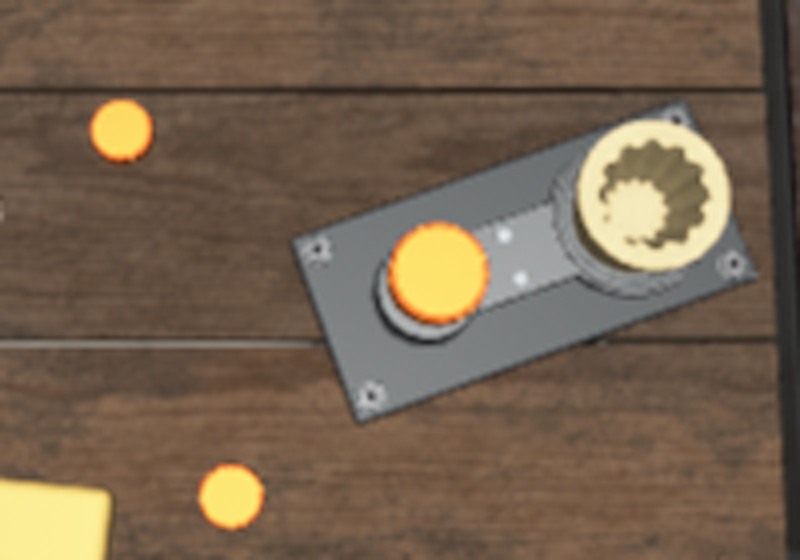

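The crop shows the big cap at crop (439,272), i.e. full image (350,258), about 25 px across, which is about 53 mm. It sits on the stand, next to the mould. The loose caps are only 16 px across (about 35 mm), so the one on the bolt is right. The pipe is about 60 mm high, so I'll cross it at 300 mm.

Emit:
{"method": "carry_out", "body": {
  "series": "3 -2.45 -0.9 0 1;3 -2.45 -0.9 0 1;3 -2.45 -0.9 0 1;3 -2.45 -0.9 0 1;3 -2.45 -0.9 0 1;3 -2.45 -0.9 0 1;3 -2.45 -0.9 0 1;3 -2.45 -0.9 0 1;3 -2.45 -0.9 0 1;3 -2.45 -0.9 0 1"
}}

```text
clock: 1.1
position: [401.3, -398.3, 308.8]
tcp_rot: [-3.121, -0.357, 0.001]
contact_force: [-0.1, -0.4, 0.4]
gripper_width: 0.997
finger_force: 0.0
```

Emit:
{"method": "carry_out", "body": {
  "series": "1.93 -3.66 0 0 1;1.93 -3.66 0 0 1;1.93 -3.66 0 0 1;1.93 -3.66 0 0 1;1.93 -3.66 0 0 1;1.93 -3.66 0 0 1;1.93 -3.66 0 0 1;1.93 -3.66 0 0 1;1.93 -3.66 0 0 1;1.93 -3.66 0 0 1"
}}

```text
clock: 2.1
position: [506.0, 1.9, 308.5]
tcp_rot: [3.121, 0.357, -0.0]
contact_force: [0.4, -1.3, 0.1]
gripper_width: 0.999
finger_force: 0.0
```

Emit:
{"method": "carry_out", "body": {
  "series": "0.85 -3.64 0 0 1;0.85 -3.64 0 0 1;0.85 -3.64 0 0 1;0.85 -3.64 0 0 1;0 0 0 0 1;0 0 0 0 1;0 0 0 0 1"
}}

```text
clock: 2.8
position: [506.2, 148.5, 308.3]
tcp_rot: [3.121, 0.355, -0.001]
contact_force: [-0.3, -1.0, -0.6]
gripper_width: 0.999
finger_force: 0.0
```

```bash
python3 - <<'E'
from h import *
np.set_printoptions(precision=1,suppress=True)
print(observe()["q"])
c=calibration("wrist");im=get_image("wrist");cv2.imwrite("pics/w1.png",im)
for k in orange(im,200):
    p,r=cv2.minEnclosingCircle(k);print(np.array(p),r,cv2.contourArea(k),plane(c,p,117))
print(np.array(c["world_from_camera"]))
for k in orange(cv2.imread("pics/top0.png"),20): print(cv2.minEnclosingCircle(k),plane(calibration("top"),cv2.minEnclosingCircle(k)[0],117))
print(plane(calibration("top"),(349.75,258),117))
E
```

```text
[-0.1  0.3 -0.3  1.9  0.1  1.  -1.9]
[166.  255.5] 17.356653213500977 829.5 [435.9 268.5 117. ]
[269.6 197.3] 30.42131233215332 2724.5 [509.8 186.9 117. ]
[132.2  56.2] 21.104074478149414 1136.5 [598.1 318.1 117. ]
[[  0.2  -0.9  -0.3 583.8]
 [ -1.   -0.2  -0.1 166.5]
 [  0.    0.3  -1.  474. ]
 [  0.    0.    0.    1. ]]
((491.5, 359.0714416503906), 7.089170455932617) [296.9 -96.5 117. ]
((349.0, 258.0), 12.649210929870605) [503.7 189.1 117. ]
((269.73895263671875, 222.1548614501953), 7.916915416717529) [580.4 355.3 117. ]
[503.7 187.5 117. ]
```

View pics/w1.png

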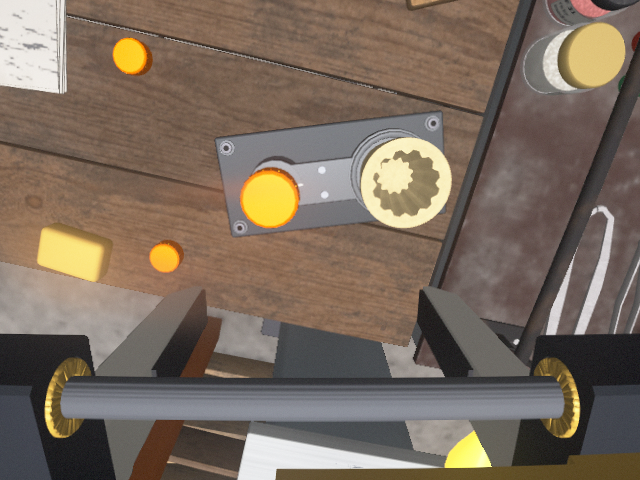

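The wrist view shows the cap at (270,197), with the mould at (405,182) beside it. The fingers are clear of everything. The estimates agree on (505,187). I'll go above the cap and come down over it.

Emit:
{"method": "carry_out", "body": {
  "series": "0.8 -3.8 0 0 1;0 0 0 0 1;0 0 3 0 1;0 0 4 0 1;0 0 4 0 1;0 0 2 0 1;0 0 0 0 1;0 0 0 0 1"
}}

```text
clock: 3.65
position: [505.8, 187.9, 179.0]
tcp_rot: [3.121, 0.355, -0.0]
contact_force: [0.3, -0.1, -0.3]
gripper_width: 1.002
finger_force: 0.0
```

```bash
python3 - <<'E'
from h import *
np.set_printoptions(precision=1,suppress=True)
print(observe()["q"],observe()["position"])
c=calibration("wrist");im=get_image("wrist");cv2.imwrite("pics/w2.png",im)
for k in orange(im,800):
    p,r=cv2.minEnclosingCircle(k);print(np.array(p),r,cv2.boundingRect(k),plane(c,p,117))
E
```

```text
[-0.2  0.4 -0.3  2.1  0.2  0.7 -2. ] [505.8 187.9 179. ]
[312.5 248.2] 47.5427131652832 (268, 201, 89, 95) [512.8 189.  117. ]
[113.  44.] 30.000099182128906 (85, 17, 57, 54) [596.4 313.2 117. ]
```

View pics/w2.png

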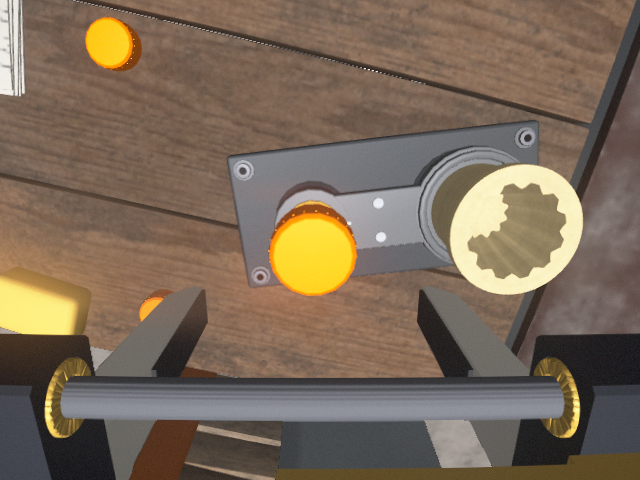

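The cap's top face is centred at about (313,254), exactly between the finger tips (206 and 419), and nothing is in the way. I'll go down and grip.

Emit:
{"method": "carry_out", "body": {
  "series": "0.1 0 2.5 0 1;0 0 2.5 0 1;0 0 2 0 1;0 0 1.6 0 1;0 0 0 0 1;0 0 0 0 1"
}}

```text
clock: 4.3
position: [507.2, 189.0, 93.9]
tcp_rot: [-3.121, -0.357, -0.002]
contact_force: [0.4, 0.6, -0.1]
gripper_width: 1.0
finger_force: 0.0
```

Emit:
{"method": "carry_out", "body": {
  "series": "0 0 0 0 0.3;0 0 0 0 0;0 0 0 0 -0.5;0 0 0 0 -1;0 0 0 0 -1;0 0 0 0 -1;0 0 0 0 -1;0 0 0 0 -1",
  "squeeze": 30
}}

```text
clock: 5.1
position: [506.4, 188.7, 92.6]
tcp_rot: [3.121, 0.357, -0.0]
contact_force: [0.1, -0.9, 2.7]
gripper_width: 0.566
finger_force: 30.0
```

Emit:
{"method": "carry_out", "body": {
  "series": "0 0 -0.1 0 -1;0 0 -0.1 0 -1;0 0 -0.1 0 -1;0 0 -0.1 0 -1;0 0 -0.1 0 -1;0 0 -0.1 0 -1;0 0 0 0 -1"
}}

```text
clock: 5.8
position: [506.3, 188.3, 98.6]
tcp_rot: [3.121, 0.356, -0.001]
contact_force: [0.8, -3.7, -3.8]
gripper_width: 0.567
finger_force: 30.0
```

Emit:
{"method": "carry_out", "body": {
  "series": "0 0 -0.1 0 -1;0 0 -0.1 0 -1;0 0 -0.1 0 -1;0 0 -0.1 0 -1;0 0 -0.1 0 -1;0 0 -0.1 0 -1;0 0 0 0 -1"
}}

```text
clock: 6.5
position: [506.7, 189.8, 105.2]
tcp_rot: [-3.12, -0.358, -0.002]
contact_force: [0.1, -0.6, -0.8]
gripper_width: 0.57
finger_force: 30.0
```

The cap is off, and only its own weight is left on the wrist. I'll carry it to the free bench spot at about (495,330).

Emit:
{"method": "carry_out", "body": {
  "series": "0 0 -2 0 -1;0 0 -4 0 -1;0 0 -3 0 -1;0.5 -3.5 0 0 -1;0.5 -3.5 0 0 -1;0.5 -3.5 0 0 -1;0.6 -3.5 0 0 -1;0 0 0 0 -1;0 0 0 0 -1"
}}

```text
clock: 7.4
position: [494.7, 330.9, 194.6]
tcp_rot: [-3.121, -0.36, 0.0]
contact_force: [0.1, -0.1, -1.0]
gripper_width: 0.566
finger_force: 30.0
```

Emit:
{"method": "carry_out", "body": {
  "series": "0 0 4 0 -1;0 0 4 0 -1;0 0 4 0 -1;0 0 3 0 -1;0 0 2 0 -1;0 0 1 0 -1;0 0 0 0 -1;0 0 0 0 -1"
}}

```text
clock: 8.2
position: [495.8, 329.7, 15.4]
tcp_rot: [-3.121, -0.356, -0.001]
contact_force: [-0.4, 0.3, 0.4]
gripper_width: 0.566
finger_force: 30.0
```

Emit:
{"method": "carry_out", "body": {
  "series": "0 0 0.3 0 -1;0 0 0.3 0 -1;0 0 0.1 0 -1;0 0 0 0 -1"
}}

```text
clock: 8.6
position: [495.6, 330.1, 8.2]
tcp_rot: [-3.121, -0.357, -0.001]
contact_force: [-0.2, -0.3, 5.2]
gripper_width: 0.568
finger_force: 30.0
```

Emit:
{"method": "carry_out", "body": {
  "series": "0 0 0.1 0 -1;0 0 0.1 0 -1;0 0 0.1 0 -1;0 0 0 0 -1"
}}

```text
clock: 9.0
position: [495.9, 330.2, 7.3]
tcp_rot: [-3.121, -0.357, -0.004]
contact_force: [-4.4, -3.2, 29.4]
gripper_width: 0.569
finger_force: 30.2
```

Emit:
{"method": "carry_out", "body": {
  "series": "0 0 -0.25 0 -1;0 0 0 0 -0.2;0 0 0 0 0.5;0 0 0 0 1;0 0 0 0 1;0 0 0 0 1;0 0 -1 0 1;0 0 -4 0 1;0 0 -4 0 1;0 0 -4 0 1"
}}

```text
clock: 10.0
position: [494.9, 329.8, 139.0]
tcp_rot: [3.121, 0.357, -0.001]
contact_force: [0.8, 0.7, 0.1]
gripper_width: 0.995
finger_force: 0.0
```

Emit:
{"method": "carry_out", "body": {
  "series": "0 0 -4 0 1;0 0 -1.8 0 1;-0.5 3.5 0 0 1;-0.5 3.5 0 0 1;-0.5 3.5 0 0 1;-0.6 3.5 0 0 1;0 0 0 0 1;0 0 0 0 1;0 0 0 0 1"
}}

```text
clock: 10.9
position: [506.4, 190.0, 195.6]
tcp_rot: [-3.12, -0.359, -0.001]
contact_force: [0.2, 1.0, 1.2]
gripper_width: 0.999
finger_force: 0.0
```

```bash
python3 - <<'E'
from h import *
np.set_printoptions(precision=1,suppress=True)
print(observe()["q"],observe()["position"])
c=calibration("wrist");im=get_image("wrist");cv2.imwrite("pics/w3.png",im)
print(plane(c,(313,254),112))
a=get_image("scene");print([(np.array(cv2.minEnclosingCircle(k)[0]),plane(calibration("scene"),cv2.minEnclosingCircle(k)[0],15)) for k in orange(a)])
E
```

```text
[-0.2  0.4 -0.3  2.   0.2  0.7 -2. ] [506.4 190.  195.6]
[503.1 188.5 112. ]
[(array([399.4, 298.2]), array([389.4, 305.7,  15. ])), (array([278.5, 285.1]), array([598.5, 369. ,  15. ])), (array([339.2, 290. ]), array([493.5, 332.9,  15. ]))]
```

View pics/w3.png

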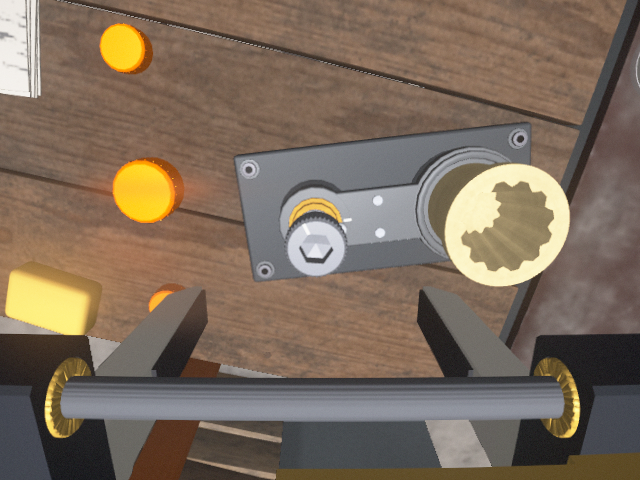

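The bolt's head is bare with its top centred at about (317,249). The cap lies on the bench at (145,190), about 143 mm from the bolt. I'll go down and grip the upper half of the head.

Emit:
{"method": "carry_out", "body": {
  "series": "-0.1 0.2 2 0 1;0 0 3 0 1;0 0 2.5 0 1;0 0 1.5 0 1;0 0 0.7 0 1;0 0 0 0 1;0 0 0 0 1;0 0 0 0 0"
}}

```text
clock: 11.8
position: [506.3, 187.1, 98.9]
tcp_rot: [-3.121, -0.357, -0.002]
contact_force: [-0.2, 0.6, 0.4]
gripper_width: 0.952
finger_force: 0.0
```

Emit:
{"method": "carry_out", "body": {
  "series": "0 0 0 0 -0.3;0 0 0 0 -1;0 0 0 0 -1;0 0 0 0 -1;0 0 0 0 -1;0 0 0 0 -1;0 0 0 0 -1;0 0 0 0 -1",
  "squeeze": 10
}}

```text
clock: 12.6
position: [505.8, 187.5, 98.1]
tcp_rot: [-3.12, -0.358, -0.0]
contact_force: [-1.3, 4.5, 0.5]
gripper_width: 0.423
finger_force: 10.0
```

Emit:
{"method": "carry_out", "body": {
  "series": "0 -0.05 0 -8 -1;0 0 0 -8 -1;0 0 0 -8 -1"
}}

```text
clock: 12.9
position: [505.8, 187.3, 98.3]
tcp_rot: [2.976, 1.007, 0.0]
contact_force: [-0.7, 2.2, 2.5]
gripper_width: 0.425
finger_force: 10.0
```

Emit:
{"method": "carry_out", "body": {
  "series": "0 0 0 -8 -1;0 0 0 -8 -1;0 0 0 0 -1"
}}

```text
clock: 13.2
position: [505.9, 187.3, 98.4]
tcp_rot: [-2.808, -1.409, -0.001]
contact_force: [-2.0, 2.5, 5.0]
gripper_width: 0.427
finger_force: 10.0
```

```bash
python3 - <<'E'
from rig import *
import numpy as np
s=observe();print(np.round(s["q"],2),s["contact_force"],s["wrist_torque"])
E
```

```text
[-0.14  0.59 -0.45  2.11  0.49  0.55 -1.59] [-2.01204636  2.50872107  5.0275555 ] [0.28686866 0.32083792 0.06531497]
```

The push is building as the bolt climbs, as expected. I'll keep turning back.

Emit:
{"method": "carry_out", "body": {
  "series": "0 0 0 -8 -1;0 0 0 -8 -1;0 0 0 -4 -1"
}}

```text
clock: 13.5
position: [506.1, 187.2, 98.4]
tcp_rot: [2.52, 1.875, 0.001]
contact_force: [-0.6, 0.9, 3.9]
gripper_width: 0.425
finger_force: 10.0
```

Emit:
{"method": "carry_out", "body": {
  "series": "0 0 0 -8 -1;0 0 0 -8 -1;0 0 0 -4 -1"
}}

```text
clock: 13.8
position: [506.2, 187.1, 97.9]
tcp_rot: [-2.157, -2.284, -0.001]
contact_force: [1.2, 1.7, -4.2]
gripper_width: 0.425
finger_force: 10.0
```

Emit:
{"method": "carry_out", "body": {
  "series": "0 0 0 -8 -1;0 0 0 -8 -1;0 0 0 -4 -1"
}}

```text
clock: 14.1
position: [506.3, 187.2, 97.8]
tcp_rot: [-1.727, -2.624, -0.001]
contact_force: [2.3, 2.4, -4.5]
gripper_width: 0.425
finger_force: 10.0
```

The force flipped from +4 N to −4 N, so the bolt came off the thread's end between 60 and 80° back. I'm now at 100°. I'll let go so that it drops, lower a little, and wind the open gripper back for the forward turn.

Emit:
{"method": "carry_out", "body": {
  "series": "0 0 0 0 -0.1;0 0 0 0 0.4;0 0 0 0 0.4;0 0 0 0 0.4;0 0 0.2 -8.5 0.4;0 0 0.2 -8.5 0.4;0 0 0 -8.5 0.4;0 0 0 -8.5 0.4;0 0 0 -8.5 0.4;0 0 0 -8.5 0.4"
}}

```text
clock: 15.1
position: [505.8, 187.0, 94.2]
tcp_rot: [0.427, 3.112, -0.001]
contact_force: [1.4, -0.0, -0.0]
gripper_width: 0.697
finger_force: 0.0
```

Emit:
{"method": "carry_out", "body": {
  "series": "0 0 0 -8.5 0.4;0 0 0 -8.5 0.4;0 0 0 -8.5 0.4;0 0 0 -8.5 0.4;0 0 0 -8.5 0.4;0 0 0 -8.5 0.4;0 0 0 -8.5 0.4;0 0 0 -8.5 0.4;0 0 0 0 0.4;0 0 0 0 0.4"
}}

```text
clock: 16.1
position: [505.7, 187.2, 94.0]
tcp_rot: [1.372, -2.826, -0.0]
contact_force: [0.8, 0.3, -0.4]
gripper_width: 0.7
finger_force: 0.0
```

```bash
python3 - <<'E'
from h import *
np.set_printoptions(precision=2,suppress=True)
s=observe();print(s["q"],s["position"])
im=get_image("wrist");cv2.imwrite("pics/w4.png",im)
E
```

```text
[ 0.28  0.87 -1.2   2.09  1.04  0.98  0.97] [505.67 187.16  93.99]
```

View pics/w4.png

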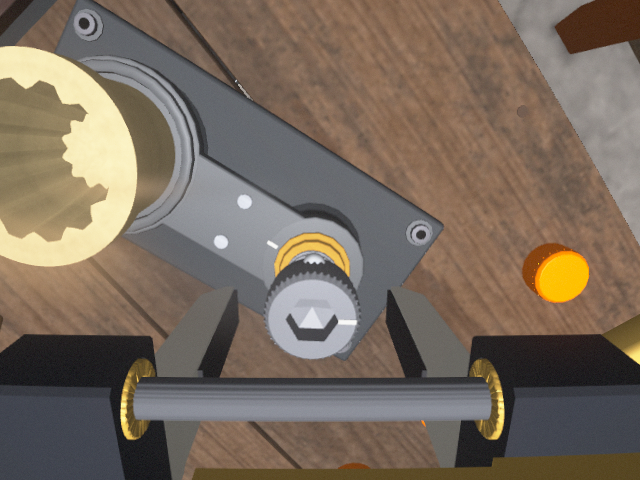

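The head stands centred at (312,318) between the open fingers, and its white mark points right at (347,322). I'll check the drop by the head's apparent size and row.

```bash
python3 - <<'E'
from h import *
c=calibration("wrist")
K=np.array([[c["fx"],0,c["cx"]],[0,c["fy"],c["cy"]],[0,0,1.]]);W=np.linalg.inv(np.array(c["world_from_camera"]))
a=np.linspace(0,2*np.pi,90)
for z in(113,110,107,104):
    P=np.c_[506+20*np.cos(a),187.4+20*np.sin(a),z+0*a]
    q=cv2.projectPoints(P,cv2.Rodrigues(W[:3,:3])[0],W[:3,3],K,np.array(c["distortion"]))[0][:,0]
    print(z,q.min(0).round(),q.max(0).round(),np.ptp(q,0).round(1))
im=cv2.imread("pics/w4.png");h=cv2.cvtColor(im,cv2.COLOR_BGR2HSV)
print(im[322,255:370].mean(1).astype(int).tolist()); print(im[270:365,300].mean(1).astype(int).tolist())
E
```

```text
113 [261. 280.] [363. 371.] [101.5  90.9]
110 [262. 277.] [362. 367.] [99.8 89.6]
107 [263. 275.] [361. 363.] [98.1 88.4]
104 [264. 272.] [360. 359.] [96.5 87.2]
[101, 104, 105, 107, 110, 113, 110, 109, 112, 115, 124, 130, 131, 156, 180, 181, 184, 183, 183, 185, 183, 184, 185, 184, 186, 183, 187, 185, 185, 186, 183, 172, 129, 81, 76, 73, 76, 77, 75, 72, 132, 176, 189, 189, 188, 188, 197, 215, 226, 227, 228, 227, 224, 226, 225, 227, 226, 226, 226, 226, 227, 227, 227, 227, 224, 213, 196, 193, 194, 193, 194, 195, 171, 120, 79, 73, 75, 73, 69, 71, 74, 72, 84, 221, 246, 247, 247, 247, 247, 247, 247, 247, 247, 247, 247, 247, 247, 247, 247, 247, 247, 210, 136, 99, 95, 102, 101, 104, 102, 101, 101, 101, 100, 101, 101]
[69, 69, 92, 125, 137, 138, 139, 138, 140, 134, 146, 174, 196, 196, 192, 198, 196, 195, 195, 192, 195, 195, 191, 192, 194, 195, 195, 190, 189, 180, 176, 177, 178, 177, 177, 174, 178, 184, 191, 193, 190, 190, 192, 191, 192, 191, 190, 192, 192, 188, 190, 188, 188, 195, 203, 214, 222, 185, 109, 72, 73, 76, 77, 74, 74, 74, 73, 74, 72, 72, 138, 176, 184, 185, 182, 183, 184, 181, 182, 182, 183, 185, 184, 183, 181, 184, 184, 134, 98, 93, 95, 98, 95, 98, 98]
```

The bottom edge at row 357–359 and left edge at column 265 match a head top 104–107 mm high, so it has dropped about 6 mm. I'll grip and turn forward, following the thread down.

Emit:
{"method": "carry_out", "body": {
  "series": "0 0 0 0 -0.1;0 0 0 0 -1;0 0 0 0 -1;0 0 0 0 -1;0 0 0 0 -1;0 0 0 0 -1;0 0 0 0 -1",
  "squeeze": 10
}}

```text
clock: 16.85
position: [505.8, 187.2, 94.1]
tcp_rot: [-1.378, 2.823, 0.0]
contact_force: [-0.4, 0.8, 2.2]
gripper_width: 0.429
finger_force: 10.0
```

Emit:
{"method": "carry_out", "body": {
  "series": "0 0 0.014 8.5 -1;0 0 0.014 8.5 -1;0 0 0.014 8.5 -1;0 0 0.014 8.5 -1;0 0 0.014 8.5 -1;0 0 0.014 8.5 -1;0 0 0 0 -1"
}}

```text
clock: 17.55
position: [505.6, 187.6, 93.4]
tcp_rot: [-0.026, 3.141, 0.0]
contact_force: [-0.2, 1.4, -2.6]
gripper_width: 0.427
finger_force: 10.0
```

Emit:
{"method": "carry_out", "body": {
  "series": "0 0 0.014 8.5 -1;0 0 0.014 8.5 -1;0 0 0.014 8.5 -1;0 0 0.014 8.5 -1;0 0 0.014 8.5 -1;0 0 0.014 8.5 -1;0 0 0.014 8.5 -1;0 0 0.014 8.5 -1;0 0 0 0 -1"
}}

```text
clock: 18.45
position: [505.9, 188.2, 92.3]
tcp_rot: [1.729, 2.623, 0.002]
contact_force: [0.2, 4.0, -1.5]
gripper_width: 0.421
finger_force: 10.0
```

Emit:
{"method": "carry_out", "body": {
  "series": "0 0 0.014 8.5 -1;0 0 0.014 8.5 -1;0 0 0.014 8.5 -1;0 0 0.014 8.5 -1;0 0 0.014 8.5 -1;0 0 0.014 8.5 -1;0 0 0.014 8.5 -1;0 0 0.014 8.5 -1;0 0 0 0 -1;0 0 0 0 -1"
}}

```text
clock: 19.45
position: [506.5, 188.0, 91.1]
tcp_rot: [-2.896, -1.216, -0.002]
contact_force: [4.5, 3.6, -1.4]
gripper_width: 0.43
finger_force: 10.0
```

```bash
python3 - <<'E'
from rig import *
import numpy as np,cv2
s=observe();print(np.round(s["q"],2),s["contact_force"],s["wrist_torque"])
cv2.imwrite("pics/w5.png",get_image("wrist"))
E
```

```text
[-0.17  0.59 -0.42  2.11  0.47  0.52 -1.71] [ 4.54698311  3.63584201 -1.42227567] [ 0.75113027 -0.98473886 -0.01175045]
```

View pics/w5.png

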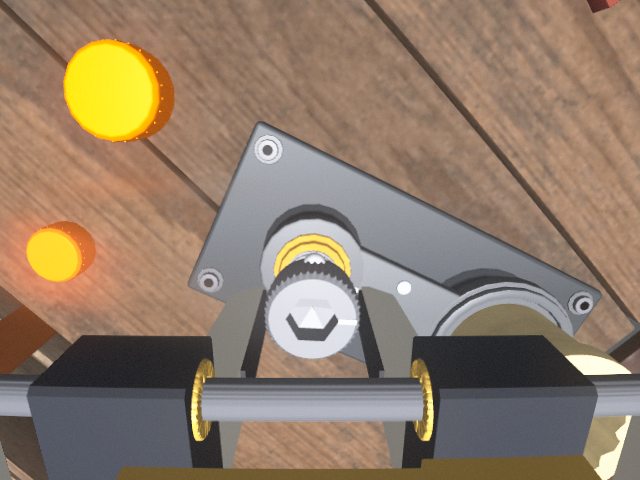

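The mark is still at (347,322) relative to the fingers, so nothing has slipped over 187° forward. I'll let go, wind back 178° and grip again.

Emit:
{"method": "carry_out", "body": {
  "series": "0 0 0 0 -0.1;0 0 0 0 0.4;0 0 0 0 0.4;0 0 0 0 0.4;0 0 0 -8.5 0.4;0 0 0 -8.5 0.4;0 0 0 -8.5 0.4;0 0 0 -8.5 0.4;0 0 0 -8.5 0.4;0 0 0 -8.5 0.4"
}}

```text
clock: 20.5
position: [505.6, 186.9, 91.0]
tcp_rot: [2.093, 2.343, -0.001]
contact_force: [0.4, -0.4, -0.8]
gripper_width: 0.7
finger_force: 0.0
```

Emit:
{"method": "carry_out", "body": {
  "series": "0 0 0 -8.5 0.4;0 0 0 -8.5 0.4;0 0 0 -8.5 0.4;0 0 0 -8.5 0.4;0 0 0 -8.5 0.4;0 0 0 -8.5 0.4;0 0 0 -8.5 0.4;0 0 0 -8.5 0.4;0 0 0 -8.5 0.4;0 0 0 -8.5 0.4"
}}

```text
clock: 21.5
position: [505.7, 186.7, 90.9]
tcp_rot: [0.04, -3.141, 0.001]
contact_force: [0.0, 0.3, 0.0]
gripper_width: 0.702
finger_force: 0.0
```

Emit:
{"method": "carry_out", "body": {
  "series": "0 0 0 -8.5 0.4;0 0 0 -8.5 0.4;0 0 0 -8.5 0.4;0 0 0 -8.5 0.4;0 0 0 -8.5 0.4;0 0 0 0 0.4;0 0 0 0 0.4"
}}

```text
clock: 22.2
position: [505.7, 187.0, 90.8]
tcp_rot: [1.159, -2.919, -0.0]
contact_force: [-0.4, -0.4, -0.3]
gripper_width: 0.7
finger_force: 0.0
```

Emit:
{"method": "carry_out", "body": {
  "series": "0 0 0 0 -0.1;0 0 0 0 -1;0 0 0 0 -1;0 0 0 0 -1;0 0 0 0 -1;0 0 0 0 -1;0 0 0 0 -1",
  "squeeze": 10
}}

```text
clock: 22.9
position: [505.7, 187.2, 91.1]
tcp_rot: [-1.165, 2.917, 0.0]
contact_force: [-0.5, 0.9, 1.0]
gripper_width: 0.423
finger_force: 10.0
```

```bash
python3 - <<'E'
from rig import *
import numpy as np,cv2
s=observe();print(np.round(s["q"],2),s["contact_force"],s["position"])
cv2.imwrite("pics/w6.png",get_image("wrist"))
E
```

```text
[ 0.27  0.87 -1.18  2.09  1.04  0.96  0.83] [-0.53603596  0.85043063  0.99930621] [505.72668383 187.24929796  91.0705947 ]
```

View pics/w6.png

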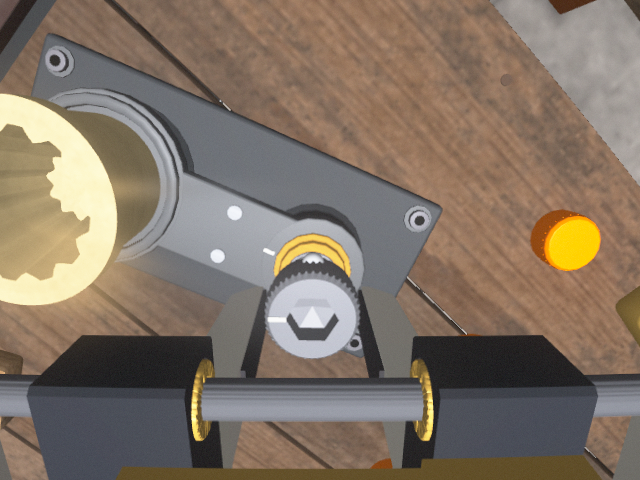

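The mark is now on the left at (277,320), as it should be after winding back half a turn. The head is held, and I'll turn it forward about 195° more.

Emit:
{"method": "carry_out", "body": {
  "series": "0 0 0.014 8.5 -1;0 0 0.014 8.5 -1;0 0 0.014 8.5 -1;0 0 0.014 8.5 -1;0 0 0.014 8.5 -1;0 0 0.014 8.5 -1;0 0 0.014 8.5 -1;0 0 0.014 8.5 -1"
}}

```text
clock: 23.75
position: [505.7, 187.9, 90.0]
tcp_rot: [-0.674, -3.068, -0.002]
contact_force: [-1.3, 1.8, -0.6]
gripper_width: 0.429
finger_force: 10.0
```

Emit:
{"method": "carry_out", "body": {
  "series": "0 0 0.014 8.5 -1;0 0 0.014 8.5 -1;0 0 0.014 8.5 -1;0 0 0.014 8.5 -1;0 0 0.014 8.5 -1;0 0 0.014 8.5 -1;0 0 0.014 8.5 -1;0 0 0.014 8.5 -1"
}}

```text
clock: 24.55
position: [506.2, 188.2, 89.0]
tcp_rot: [-2.274, -2.167, -0.003]
contact_force: [0.5, 2.6, -2.0]
gripper_width: 0.425
finger_force: 10.0
```

Emit:
{"method": "carry_out", "body": {
  "series": "0 0 0.014 8.5 -1;0 0 0.014 8.5 -1;0 0 0.014 8.5 -1;0 0 0.014 8.5 -1;0 0 0.014 8.5 -1;0 0 0.014 8.5 -1;0 0 0.014 8.5 -1;0 0 0 0 -1;0 0 0 0 -1;0 0 0 0 -1"
}}

```text
clock: 25.55
position: [506.6, 187.9, 88.0]
tcp_rot: [-3.046, -0.767, -0.003]
contact_force: [4.5, 3.2, -1.7]
gripper_width: 0.425
finger_force: 10.0
```

```bash
python3 - <<'E'
from h import *
s=observe();print(np.round(s["q"],2),np.round(s["qvel"],3))
im=get_image("wrist");c=calibration("wrist")
K=np.array([[c["fx"],0,c["cx"]],[0,c["fy"],c["cy"]],[0,0,1.]]);W=np.linalg.inv(np.array(c["world_from_camera"]));a=np.linspace(0,2*np.pi,90)
for z in(106,103,100,97):
    P=np.c_[506+20*np.cos(a),187.4+20*np.sin(a),z+0*a]
    q=cv2.projectPoints(P,cv2.Rodrigues(W[:3,:3])[0],W[:3,3],K,np.array(c["distortion"]))[0][:,0]
    print(z,q.min(0).round(),q.max(0).round())
    cv2.polylines(im,[q.astype(int)],True,(0,0,255) if z==100 else (0,255,0),1) if z in(100,106) else 0
cv2.imwrite("pics/w7.png",im[200:400,160:480])
E
```

```text
[-0.22  0.59 -0.35  2.12  0.41  0.5  -1.95] [ 0.003  0.    -0.001 -0.001 -0.003 -0.002 -0.008]
106 [261. 281.] [362. 372.]
103 [262. 278.] [361. 367.]
100 [263. 276.] [360. 363.]
97 [264. 273.] [360. 359.]
```

View pics/w7.png

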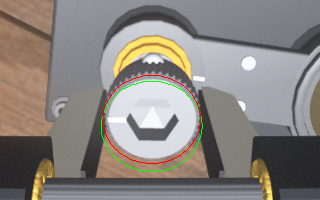

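The crop shows the head's edge on or just inside the drawn 100 mm circle, about 6 mm lower than after the drop. The mark is still at the left finger, so there was no slip. The grip is 10 N and the cap is on the bench. Handing in.

```bash
python3 -c "
from rig import *
print(finish_job())"
```

```text
the job is handed in; nothing more can be done
None
```

I've handed the job in (no verdict came back): the cap is on the bench about 143 mm from the bolt, and the bolt was turned back until it dropped, then about 350° (±10°) forward of the drop, roughly 12 mm below the top of the thread, still gripped at 10 N at about 26 s on the robot's clock.

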